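# Fit the turning handle into the icing turntable's hidden socket

### The arm

A 6-joint arm with a two-finger parallel gripper is mounted at the origin on the work surface. World frame = base frame: x ahead of the robot, y to its left, z up, the work surface at z = 0. Lengths are in m, angles in rad, forces in N, time in s.
With the tool pointing down it reaches from about 0.275 to 0.825 m from the base axis. Payload 4.9 kg.
Tool frame: the origin (TCP) lies midway between the tips of the shut fingers; the grasp point (between the pads) lies pinch_z behind it (pinch_z is the distance from the TCP to the grasp point, in m); z points along the fingers, y is the line along which they close (so a half turn about z gives the same grasp; the last joint's range is limited). The gripper opens to 85 mm and grips with 20 to 120 N. Pads are 22 mm wide; open, the fingers measure 114 mm over their backs; the gripper's body (76 mm by 85 mm) begins 54 mm behind the grasp point. The pads swing forward as they close: fully open they stand 13 mm farther back than shut.
Start: joints at [0.976, 0.326, -0.193, 1.052, 0, 1.437], TCP at [0.245, 0.493, 0.231] pointing down, gripper open.
Joint ranges: [-2.65, 2.65], [-0.97, 1.79], [-1.3, 1.35], [-1.93, 2.1], [-1.47, 1.37], [-3.14, 3.14]. Speed limits (rad/s): [2.57, 2.57, 3.14, 3.14, 3.14, 3.14].

### API

Orientations are given as a rotation vector (axis times angle).
In Python, from workcell import state, snapshot, close_job, pinch_z gives the robot as it stands.
- The arm moves only by the tool carry_out, never from a script. Its argument "plan" is text: rows parted by semicolons, each of 4 numbers parted by spaces: the shift along the tool's x, y, z in units of 40 mm (1.0 is 40 mm), then the turn about the tool's z in units of 8 degrees (1.0 is 8 degrees). In form: dx dy dz yaw; .... A call has 1 to 5 rows; each row shifts and turns the commanded pose from where the row before left it, along the tool's axes as they then stand; what a row does not reach is not made up. A row lasts 1/10 s, in which the tool goes at most 50 mm and 8.59 degrees, less where a joint would pass 70% of its speed; a pose out of reach is approached as far as the arm can. A call is refused whole if a number of a shift passes 1 or a number of a turn 1, either way. A call with a gripper value outside its range is refused whole. "fingers" is the finger opening in mm, from 0 to 85.4, set as the call begins (left out, the last holds). The fingers move at their own pace and stop on an object; "grip_force" is the grip in N (left out, the last holds). Time passes only in rows, so rows that do not move let the fingers close. It gives the time, the measured TCP pose, the force, the opening and the grip force at its end, in the units of the state.
- state(): the state, without advancing time (a new reading comes with each control period).
- snapshot(name): name is "scene" or "top" or "wrist"; returns a dict with "pixels" (384x512x3 uint8, red, green, blue), "fx", "fy", "cx", "cy" (pixels), "camera_from_world" (4x4, takes a point from world to camera coordinates). Camera axes: x right, y down, z forward; pixel columns grow to the right and rows downward; lengths in m; the calibration is good to about 2 mm. A picture is of the moment at which its call begins. There is no depth.
- close_job(): hands the job in; it is judged then, once.
The state is a dict: "time": time; "joint_pos": joint angles; "dq": joint speeds; "joint_torque": joint torques, N m; "eef_pos": TCP position; "eef_rot": TCP orientation; "contact_force": force on the tool from outside, world axes, zero at the start; "ft_torque": the same for the moment, N m; "finger_gap": opening from 0.0 (shut) to 1.0 (fully open); "grip_force": force on a finger pad.
Only numpy, scipy, OpenCV 4.12 (cv2) and the standard library are available. Lean on these libraries where they do the work, as an engineer would, in place of code of your own. Each camera call takes 0.05 s, during which the arm holds its last target. There are 200 camera calls.

### The job

Take the turning handle (the steel one with the plain cylindrical grip) out of the wooden block and fit it upright and fully home in the icing turntable. Its socket is closed by a flush sprung shutter and cannot be seen: it lies somewhere on the circle 35 mm from the centre of the round top, so rest the handle's nose lightly on that circle and slide it round until it drops in, push it down until its collar sits on the top, and let go. Be gentle: no more than 25 N on the turntable's face while sliding, and no ramming (40 N) when it goes home; touch lightly and seat it slowly, and leave everything else where it stands.

Things in the scene. Friction and masses are not known exactly. Their poses are not given: they have to be found in the camera images.
- handle: Turning handle, steel, 95 mm tall, 0.25 kg, round, starts upright in one of the block's two holes. Origin at the centre of its lower end (nose), z up its axis. Nose: a flat 6 mm across, coned to 12 mm at 4 mm up; shank dia. 12 to 25 mm; collar dia. 34 from 25 to 31 mm; plain cylindrical grip dia. 24 from 31 to 95 mm. In the block the collar rests on the block's top, nose 25 mm below it.
- turntable_top (a point): Centre of the turntable's upper face: a plain level metal disc, 200 mm across, 34 mm thick, 75 mm above the work surface; braked, does not turn. Its only hole is the hidden socket, centred 35 mm from this point in an unknown direction (any angle, not tied to this point's axes): dia. 13.6 mm, 1 mm chamfer at the mouth, upright, 34 mm deep. The rest of the face is rigid and flat.
- turntable: The turntable: dark cast foot 170 mm across, short column, round top; fixed. Origin: centre of its underside. The socket's sprung shutter (dia. 13 mm) fills the mouth flush and looks like the face; it yields at 0.4 N, 0.8 N when 28 mm down, so the handle stays in by its weight. Over the socket the nose loses the face's support and the handle can sink 25 mm, until its collar stops on the face.
- block: Wooden tool block, 70 mm (x) by 160 mm (y) by 45 mm high, fixed. Origin at the centre of its underside. Two holes 14 mm in diameter, 30 mm deep, on its y axis 40 mm either side of the centre: one holds the turning handle, the other the tamper.
- tamper: Ball-headed tamper standing in the block's other hole, to be left there: steel, 88 mm tall, same shank and collar, but a thin neck and a ball 36 mm in diameter at the top. Origin at its lower end, z up.
- cutter_star: Star-shaped steel biscuit cutter, 68 mm across, 24 mm high; bystander. Origin at the centre of its underside.
- cutter_heart: Heart-shaped steel biscuit cutter, 61 mm across, 24 mm high; bystander. Origin near the centre of its underside.
- cutter_flower: Four-petalled steel biscuit cutter, 66 mm across, 24 mm high; bystander. Origin at the centre of its underside.
- jar: Small closed jar with a steel lid, 56 mm in diameter, 85 mm high; bystander. Origin at the centre of its underside.
- bowl: White bowl, 120 mm across, 55 mm high; bystander. Origin at the centre of its underside.
Mind the look-alikes: they are no part of the job. Of the things that look like the block, the smaller one is meant.

How it is judged:
On the way, in this order (a step that is already met when the one before it is completed fails the run):
1. the handle is drawn out of the block (nose at least 15 mm above the block's top) (z of handle in the frame of block above 0.06 m), for 0.1 s.
2. the handle's nose touches the turntable's top (contact force between handle and turntable above 0.3 N and z of handle in the frame of turntable_top below 0.003 m and horizontal distance between handle and turntable_top below 0.1 m), for 0.1 s.
At the end, for the whole second after the job is handed in: The handle stands in the turntable's socket, upright within 0.08 rad, its nose at least 22 mm below the top's face (25 mm when home) and 30 to 40 mm from the top's centre, released and at rest (under 0.02 m/s); the tamper is still in its hole in the block (z of handle in the frame of turntable_top below -0.022 m and horizontal distance between handle and turntable_top between 0.03 and 0.04 m and angle between handle's own z axis and vertical below 0.08 rad and linear speed of handle below 0.02 m/s and z of tamper in the frame of block below 0.03 m and horizontal distance between tamper and block below 0.05 m); the robot touches nothing.
It fails at once if the handle is pressed on the turntable's face with more than 25 N while its nose is not yet in the socket (less than 4 mm deep) (contact force between handle and turntable above 25 N and z of handle in the frame of turntable_top above -0.004 m).
It fails at once if the handle is driven into the socket with more than 40 N (contact force between handle and turntable above 40 N).
It fails at once if the arm or fingers press on the turntable with more than 25 N (contact force between any of the arm, the fingers and turntable above 25 N).
It fails at once if a bystander (cutter, jar, bowl or tamper) is moved by more than 20 mm (distance of any of cutter_star, cutter_heart, cutter_flower, jar, bowl, tamper from where it was at the start of the episode above 0.02 m).
It also fails if it takes over 72 s, if anything falls off the work surface, if the arm or the gripper's body presses on something with over 40 N, if the wrist force passes 120 N, or if a joint passes its speed limit or range.

## Working session

There is one attempt and no reset: what is moved stays moved. The work goes in short steps, Python scripts to look and compute and a tool call to move; the robot and the scene stay as the last step left them, time stands still between calls to the robot, and variables do not carry over. Pictures are saved under pics/ and viewed, at most 10 in all, crops included, and the job is handed in when it is done.

Besides the shell and the picture viewer there is one more tool, called after "Call:" as name(argument=value, ...), one argument or row to a line, values as JSON. carry_out: Moves the arm, as the interface text tells. Its arguments: {"type":"object","properties":{"plan":{"type":"string"},"fingers":{"type":"number"},"grip_force":{"type":"number"}},"required":["plan"]}

```bash
mkdir -p pics; cat > h.py <<'E'
import numpy as np, cv2
from workcell import state, snapshot, close_job, pinch_z
def ray(s,u,v):
    T=s["camera_from_world"];R=T[:3,:3];o=-R.T@T[:3,3]
    d=R.T@np.array([(u-s["cx"])/s["fx"],(v-s["cy"])/s["fy"],1]);return o,d
def onz(s,u,v,z):
    o,d=ray(s,u,v);return o+d*(z-o[2])/d[2]
def tri(a,b):
    A=np.zeros((3,3));c=np.zeros(3)
    for o,d in(a,b):
        d=d/np.linalg.norm(d);P=np.eye(3)-np.outer(d,d);A+=P;c+=P@o
    return np.linalg.solve(A,c)
def proj(s,p):
    q=s["camera_from_world"]@np.append(p,1);return q[0]/q[2]*s["fx"]+s["cx"],q[1]/q[2]*s["fy"]+s["cy"]
def save(s,n): cv2.imwrite("pics/"+n,s["pixels"][:,:,::-1])
E
python3 - <<'E'
from h import *
import pickle
d={n:snapshot(n) for n in("scene","top","wrist")}
pickle.dump(d,open("s0.pkl","wb"))
for n in d: print(n,d[n]["fx"],d[n]["camera_from_world"].round(3).tolist())
im=np.hstack([cv2.resize(d[n]["pixels"],(512,384)) for n in("scene","top")])
cv2.imwrite("pics/a.png",np.vstack([d["scene"]["pixels"]])[:,:,::-1]);cv2.imwrite("pics/b.png",d["top"]["pixels"][:,:,::-1])
print(state(),pinch_z() if callable(pinch_z) else pinch_z)
E
```

```text
scene 385.6892410033568 [[0.146, 0.989, -0.02, 0.007], [0.642, -0.11, -0.759, -0.3], [-0.753, 0.098, -0.651, 1.423], [0.0, 0.0, 0.0, 1.0]]
top 477.7492213968757 [[-0.007, -1.0, -0.002, -0.093], [-0.994, 0.007, -0.113, 0.565], [0.113, 0.001, -0.994, 1.301], [0.0, 0.0, 0.0, 1.0]]
wrist 311.7832952141469 [[0.446, 0.895, -0.002, -0.548], [0.852, -0.424, 0.306, -0.04], [0.274, -0.138, -0.952, 0.38], [0.0, 0.0, 0.0, 1.0]]
{'time': 0.15, 'joint_pos': array([ 9.75792675e-01,  3.26814729e-01, -1.93311751e-01,  1.05199218e+00,
        3.96287025e-05,  1.43657806e+00]), 'dq': array([ 0.00017954, -0.00150969,  0.0017319 , -0.00027066, -0.0017019 ,
        0.00208045]), 'joint_torque': array([ 1.48793199e-03, -4.43703568e+01,  2.62664598e+01,  1.04884492e-02,
       -6.88717205e-05,  3.08609799e-05]), 'eef_pos': array([0.24431069, 0.49229485, 0.23067544]), 'eef_rot': array([-7.17297417e-01, -3.05808602e+00,  1.91806621e-03]), 'contact_force': array([ 0.18758386,  0.16359613, -0.52490335]), 'ft_torque': array([-0.0037234 , -0.02721364,  0.0323699 ]), 'grip_force': 0.0, 'finger_gap': 0.9984813771917599} 0.0187
```

View pics/a.png

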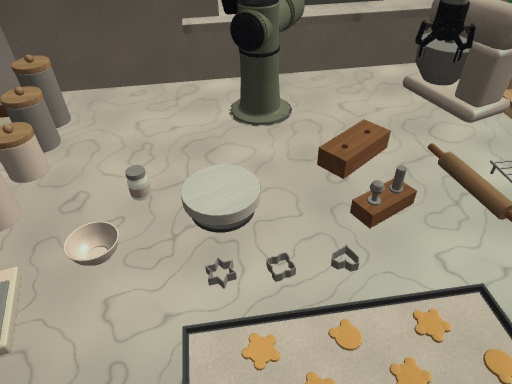

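View pics/b.png

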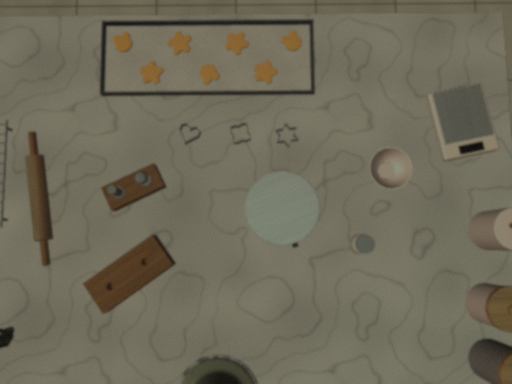

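The scene view shows the robot at the back. There are two brown blocks: a larger, empty one at scene (355,148) / top (130,273), and a smaller one at scene (384,202) / top (133,187). The smaller one holds two tools. The turntable is at scene (221,195) / top (282,207).

Candidates for the handle are scene (400,178), a plain cylinder, and scene (376,190), a ball on a thin neck. The cylinder fits the description. I'll confirm it in an enlarged crop.

```bash
python3 - <<'E'
from h import *
import pickle
d=pickle.load(open("s0.pkl","rb"))
a=cv2.resize(d["scene"]["pixels"][155:230,340:425],None,fx=4.6,fy=4.6,interpolation=cv2.INTER_CUBIC)
b=cv2.resize(d["top"]["pixels"][155:220,95:175],None,fx=4.8,fy=4.8,interpolation=cv2.INTER_CUBIC)
h=max(a.shape[0],b.shape[0]);p=lambda x:cv2.copyMakeBorder(x,0,h-x.shape[0],0,0,cv2.BORDER_CONSTANT)
cv2.imwrite("pics/c.png",np.hstack([p(a),p(b)])[:,:,::-1])
# turntable disc
for n,(x,y) in(("scene",(221,190)),("top",(282,207))):
    im=d[n]["pixels"];hsv=cv2.cvtColor(im,cv2.COLOR_RGB2HSV);print(n,im[y,x],hsv[y,x],hsv[y+20,x+10],im[120,300])
E
```

```text
scene [185 185 167] [ 30  25 185] [ 32  23 185] [170 162 144]
top [124 130 115] [ 42  29 130] [ 43  27 130] [123 119 101]
```

View pics/c.png

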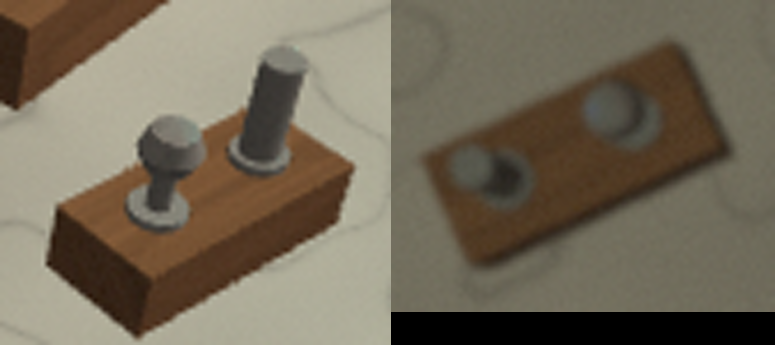

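The crop confirms it: the plain cylinder is the handle, with its top at scene (401.7,167.4) / top (111.5,189.8). The ball-headed tamper is at scene (377,186) / top (141,177).

```bash
python3 - <<'E'
from h import *
import pickle
d=pickle.load(open("s0.pkl","rb"));S,T=d["scene"],d["top"]
f=lambda s,t:tri(ray(S,*s),ray(T,*t)).round(4)
print("htop",f((401.7,167.4),(111.5,189.8)),"collar",f((396.7,188.2),(119,192.1)),"ball",f((377.4,186.1),(140.6,177.3)))
def disc(s,box):
    im=cv2.GaussianBlur(s["pixels"],(3,3),0).astype(int);m=((im[:,:,1]-im[:,:,0])>=1).astype(np.uint8)
    z=np.zeros_like(m);x0,y0,x1,y1=box;z[y0:y1,x0:x1]=m[y0:y1,x0:x1]
    z=cv2.morphologyEx(z,cv2.MORPH_OPEN,np.ones((5,5)));c=max(cv2.findContours(z,0,1)[0],key=cv2.contourArea)
    return c
ct=disc(T,(230,160,335,255));print("top",cv2.fitEllipse(ct),cv2.contourArea(ct))
et=cv2.fitEllipse(ct)
cs=disc(S,(170,155,275,235));print("scene",cv2.boundingRect(cs),cv2.fitEllipse(cs))
vis=[cv2.drawContours(s["pixels"].copy(),[c],-1,(255,0,0),1) for s,c in((T,ct),(S,cs))]
cv2.imwrite("pics/d.png",cv2.resize(np.hstack([vis[0][150:260,225:340],vis[1][150:260,165:280]]),None,fx=3.4,fy=3.4,interpolation=cv2.INTER_NEAREST)[:,:,::-1])
E
```

```text
htop [0.5605 0.2706 0.1151] collar [0.5622 0.2705 0.0491] ball [0.5957 0.1991 0.0943]
top ((281.62744140625, 207.95091247558594), (72.51844024658203, 73.6058349609375), 136.53378295898438) 4189.0
scene (195, 198, 26, 17) ((206.5995330810547, 206.42733764648438), (13.680005073547363, 26.69595718383789), 108.77345275878906)
```

View pics/d.png

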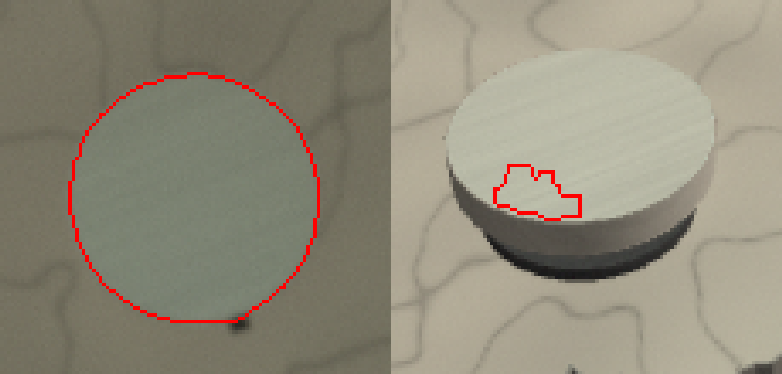

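The top-view contour matches the disc, but the scene mask failed. I read the scene rim by eye at x 181.2 to 260 and y 164.1 to 214.7, and use those values for the height.

```bash
python3 - <<'E'
from h import *
import pickle
d=pickle.load(open("s0.pkl","rb"));S,T=d["scene"],d["top"]
print("tri",tri(ray(S,220.6,189.0),ray(T,281.8,208)))
for z in(.07,.075,.08):
    c=onz(T,281.8,208,z)
    t=np.linspace(0,2*np.pi,90);r=np.array([proj(S,c+.1*np.array([np.cos(a),np.sin(a),0])) for a in t])
    rt=np.array([proj(T,c+.1*np.array([np.cos(a),np.sin(a),0])) for a in t])
    print(z,c.round(4),r.min(0).round(1),r.max(0).round(1),rt.min(0).round(1),rt.max(0).round(1))
p=state();R=cv2.Rodrigues(p["eef_rot"])[0];print(R.round(3))
e=p["eef_pos"];
# crop block corners yaw via brown mask
hsv=cv2.cvtColor(T["pixels"],cv2.COLOR_RGB2HSV);m=((hsv[:,:,1]>90)&(hsv[:,:,0]<15)).astype(np.uint8);m[:150]=0;m[225:]=0;m[:,:90]=0;m[:,180:]=0
r=cv2.minAreaRect(cv2.findNonZero(m));print(r)
b=[onz(T,*q,.045)[:2].round(4).tolist() for q in cv2.boxPoints(r)];print(b,np.mean(b,0))
E
```

```text
tri [ 0.51274617 -0.17718574  0.06994582]
0.07 [ 0.5127 -0.1785  0.07  ] [179.6 165.2] [259.1 216.9] [244.7 171.3] [318.9 245.3]
0.075 [ 0.5123 -0.1782  0.075 ] [179.4 163.7] [259.2 215.2] [244.6 171.2] [319.  245.4]
0.08 [ 0.5119 -0.1779  0.08  ] [179.2 162.1] [259.2 213.5] [244.4 171.1] [319.2 245.6]
[[-0.896  0.445 -0.001]
 [ 0.445  0.896 -0.001]
 [ 0.    -0.001 -1.   ]]
((133.1672821044922, 186.80130004882812), (25.23710060119629, 57.56810760498047), 64.53665161132812)
[[0.574, 0.3169], [0.6424, 0.1743], [0.5783, 0.1432], [0.5107, 0.2853]] [0.57635  0.229925]
```

Call:
carry_out(
  plan="-0.957 -0.145 0 0;-0.957 -0.145 0 0;-0.957 -0.145 0 0;-0.957 -0.145 0 0;-0.957 -0.145 0 0",
  fingers=85,
  grip_force=30,
)

```text
time: 0.65
eef_pos: [0.404, 0.3805, 0.231]
eef_rot: [-0.717, -3.058, 0.001]
contact_force: [0.2, -0.3, -0.4]
finger_gap: 0.994
grip_force: 0.0
```

Call:
carry_out(
  plan="-0.957 -0.145 0 0;-0.957 -0.145 0 0;-0.957 -0.145 0 0;-0.957 -0.145 0 0;-0.957 -0.145 0 0",
)

```text
time: 1.15
eef_pos: [0.5626, 0.2693, 0.231]
eef_rot: [-0.717, -3.058, 0.0]
contact_force: [-0.3, 1.1, -0.5]
finger_gap: 0.992
grip_force: 0.0
```

Call:
carry_out(
  plan="0 0 0 0.94;0 0 0 0.94;0 0 0 0.94;0 0 0 0.93;0 0 0 0.93",
)

```text
time: 1.65
eef_pos: [0.5614, 0.2703, 0.2308]
eef_rot: [-1.668, -2.661, 0.001]
contact_force: [-0.2, -0.8, -0.5]
finger_gap: 0.993
grip_force: 0.0
```

```bash
python3 - <<'E'
from h import *
import pickle
W=snapshot("wrist");pickle.dump(W,open("w1.pkl","wb"));save(W,"w1.png")
p=state();print(p["eef_pos"],cv2.Rodrigues(p["eef_rot"])[0].round(3).tolist(),p["joint_pos"],p["contact_force"])
print(proj(W,[.561,.270,.115]),proj(W,[.561,.270,.045]))
E
```

```text
[0.56144354 0.27034229 0.2307912 ] [[-0.433, 0.901, -0.001], [0.901, 0.433, -0.0], [0.0, -0.001, -1.0]] [3.30360377e-01 4.64357118e-01 1.52846989e-02 1.12265509e+00
 1.32870978e-06 1.45328563e+00] [-0.39682379  0.04357834 -0.78998629]
(np.float64(255.2339019226113), np.float64(182.5176402801208)) (np.float64(255.20893279471244), np.float64(163.83850905553982))
```

View pics/w1.png

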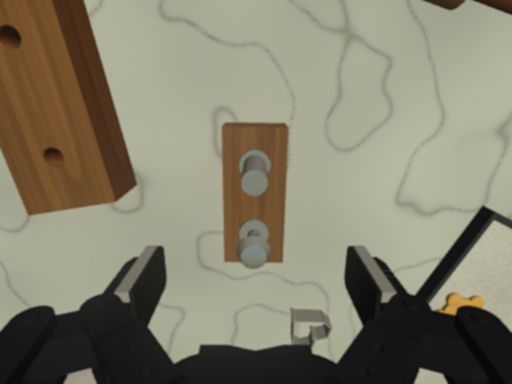

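The wrist view shows the handle's top at (254.5,181), against a prediction of (255.2,182.5), so the triangulated position is good. The tamper is at (254,250), clear of the jaws.

Call:
carry_out(
  plan="0 0 0.9 0;0 0 0.9 0;0 0 0.8 0;0 0 0.7 0;0 0 0.7 0",
)

```text
time: 2.2
eef_pos: [0.5612, 0.2704, 0.0697]
eef_rot: [-1.658, -2.668, 0.001]
contact_force: [0.7, 0.3, -0.0]
finger_gap: 0.993
grip_force: 0.0
```

Call:
carry_out(
  plan="0 0 0 0;0 0 0 0;0 0 0 0;0 0 0 0;0 0 0 0",
  fingers=0,
  grip_force=40,
)

```text
time: 2.7
eef_pos: [0.5623, 0.2706, 0.073]
eef_rot: [1.66, 2.666, 0.002]
contact_force: [-2.6, -1.8, 4.7]
finger_gap: 0.265
grip_force: 38.6
```

Call:
carry_out(
  plan="0 0 0 0;0 0 0 0;0 0 0 0;0 0 0 0;0 0 0 0",
)

```text
time: 3.2
eef_pos: [0.5622, 0.2706, 0.0729]
eef_rot: [1.66, 2.666, 0.002]
contact_force: [-3.1, -0.6, 6.2]
finger_gap: 0.265
grip_force: 38.6
```

Call:
carry_out(
  plan="0 0 -0.3 0;0 0 -0.5 0;0 0 -0.6 0;0 0 -0.6 0;0 0 -0.5 0",
)

```text
time: 3.7
eef_pos: [0.5619, 0.2706, 0.1733]
eef_rot: [1.661, 2.666, 0.002]
contact_force: [-0.3, 0.7, -2.1]
finger_gap: 0.261
grip_force: 39.5
```

Call:
carry_out(
  plan="-0.4 -0.25 0 0;-0.8 -0.51 0 0;-0.8 -0.51 0 0;-0.8 -0.51 0 0;-0.8 -0.51 0 0",
)

```text
time: 4.2
eef_pos: [0.5416, 0.0986, 0.1707]
eef_rot: [-1.661, -2.666, 0.002]
contact_force: [-0.2, 0.2, -2.6]
finger_gap: 0.261
grip_force: 39.7
```

Call:
carry_out(
  plan="-0.8 -0.51 0 0;-0.8 -0.51 0 0;-0.8 -0.51 0 0;-0.8 -0.51 0 0;-0.8 -0.51 0 0",
)

```text
time: 4.7
eef_pos: [0.5204, -0.0897, 0.1708]
eef_rot: [-1.661, -2.665, 0.001]
contact_force: [0.5, -0.2, -2.6]
finger_gap: 0.267
grip_force: 39.7
```

Call:
carry_out(
  plan="-0.8 -0.51 0 0;-0.4 -0.25 0 0;0 0 0 0",
)

```text
time: 5.0
eef_pos: [0.5145, -0.1472, 0.1708]
eef_rot: [-1.667, -2.662, 0.002]
contact_force: [-0.2, 0.0, -2.5]
finger_gap: 0.263
grip_force: 39.6
```

```bash
python3 - <<'E'
from h import *
import pickle
W=snapshot("wrist");S=snapshot("scene");pickle.dump((W,S),open("w2.pkl","wb"))
cv2.imwrite("pics/w2.png",np.vstack([W["pixels"],cv2.resize(S["pixels"][100:208,150:294],(512,384))[:216]])[:,:,::-1])
p=state();print(p["eef_pos"],cv2.Rodrigues(p["eef_rot"])[0].round(3).tolist(),p["joint_pos"],p["contact_force"],p["finger_gap"])
c=np.array([.512,-.177,.075]);print([tuple(np.round(proj(W,c+.1*np.array([np.cos(a),np.sin(a),0])))) for a in np.arange(0,6.2,.785)])
print(W["pixels"][::48,::64].tolist()[2:5])
E
```

```text
[ 0.51471815 -0.14443154  0.17076823] [[-0.44, 0.898, -0.001], [0.898, 0.44, 0.001], [0.001, -0.001, -1.0]] [-4.11913111e-01  3.48013670e-01 -3.25012740e-01  8.99228781e-01
  4.06442834e-04  7.03772893e-01] [ 1.32357322  0.46300312 -1.92505783] 0.2656098101360167
[(np.float64(342.0), np.float64(265.0)), (np.float64(356.0), np.float64(181.0)), (np.float64(295.0), np.float64(107.0)), (np.float64(191.0), np.float64(101.0)), (np.float64(122.0), np.float64(168.0)), (np.float64(128.0), np.float64(254.0)), (np.float64(191.0), np.float64(310.0)), (np.float64(275.0), np.float64(314.0))]
[[[154, 157, 135], [163, 165, 143], [166, 169, 146], [169, 172, 148], [166, 167, 145], [161, 163, 142], [162, 163, 142], [156, 158, 137]], [[156, 158, 136], [164, 166, 144], [165, 168, 146], [173, 191, 171], [171, 186, 166], [170, 181, 161], [162, 163, 142], [162, 164, 142]], [[160, 161, 141], [161, 163, 141], [173, 191, 170], [174, 189, 169], [171, 183, 163], [169, 179, 158], [158, 160, 139], [123, 123, 106]]]
```

View pics/w2.png

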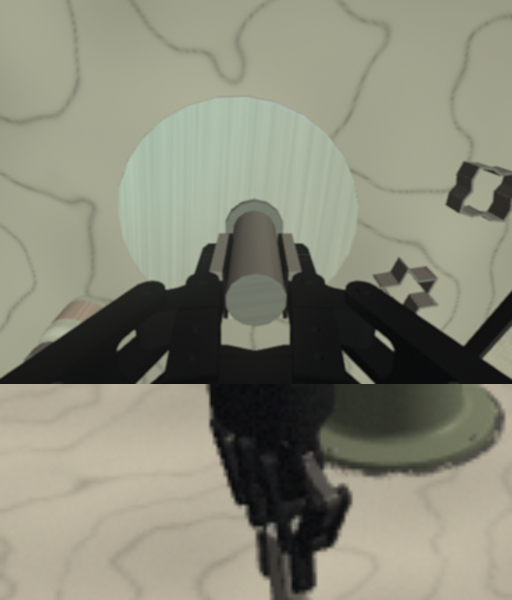

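The wrist view shows the handle held straight, with its collar at (254,212) and top at (256,300). The disc's rim is visible from (119,200) over (238,97) to (357,205), so I fit a circle to it.

```bash
python3 - <<'E'
from h import *
import pickle
from scipy.optimize import least_squares
W,S=pickle.load(open("w2.pkl","rb"))
im=cv2.GaussianBlur(W["pixels"],(5,5),0).astype(int)
m=((im[:,:,1]-im[:,:,0])>=6).astype(np.uint8);m=cv2.morphologyEx(m,cv2.MORPH_OPEN,np.ones((5,5)))
c=max(cv2.findContours(m,0,1)[0],key=cv2.contourArea)[:,0]
cc=c.astype(float);k=cc[:,1]<np.where(abs(cc[:,0]-240)>100,250,160);cc=cc[k]
for z in(.07,.075,.08):
    P=np.array([onz(W,*q,z)[:2] for q in cc])
    r=least_squares(lambda x:np.hypot(*(P-x[:2]).T)-x[2],[.512,-.177,.1],loss="soft_l1",f_scale=.001)
    print(z,r.x.round(4),np.abs(r.fun).mean().round(5),len(P))
# collar and top edges -> axis
print(tri(ray(W,256,300),(np.array([.5147,-.1444,0]),np.array([0,0,1.]))), proj(W,[.5147,-.1444,.165]),proj(W,[.5147,-.1444,.126]))
E
```

```text
0.07 [ 0.5129 -0.18    0.1005] 0.0003 415
0.075 [ 0.5123 -0.1779  0.0985] 0.00029 415
0.08 [ 0.5116 -0.1758  0.0964] 0.00029 415
[ 0.51391678 -0.1447833   0.21530134] (np.float64(259.07830584432793), np.float64(238.0759921162263)) (np.float64(258.3565165009208), np.float64(210.38633960788403))
```

Call:
carry_out(
  plan="0 0 0.3 0;0 0 0.3 0;0 0 0.2 0;0 0 0.1 0;0 0 0.03 0",
  grip_force=60,
)

```text
time: 5.6
eef_pos: [0.5153, -0.1436, 0.1331]
eef_rot: [-1.659, -2.666, 0.0]
contact_force: [-0.3, -0.1, -2.6]
finger_gap: 0.26
grip_force: 58.5
```

Call:
carry_out(
  plan="0 0 0.025 0;0 0 0.02 0;0 0 0.02 0;0 0 0.02 0;0 0 0 0",
)

```text
time: 6.1
eef_pos: [0.5158, -0.1443, 0.1307]
eef_rot: [1.661, 2.666, 0.0]
contact_force: [-0.4, -0.9, -1.8]
finger_gap: 0.259
grip_force: 58.5
```

```bash
python3 - <<'E'
from h import *
p=state();R=cv2.Rodrigues(p["eef_rot"])[0];print(p["eef_pos"],p["contact_force"],R.round(3).tolist())
c=np.array([.5122,-.178]);e=p["eef_pos"][:2];a0=np.degrees(np.arctan2(*(e-c)[::-1]));print(a0,np.hypot(*(e-c)))
st=6.5;q=e
R=R[:2,:2]
for i in range(1,61):
    a=np.radians(a0+st*i);n=c+.035*np.array([np.cos(a),np.sin(a)]);t=R.T@(n-q)/.04;q=n
    print("%.3f %.3f 0 0;"%tuple(t),end=" " if i%5 else "  # %.0f end (%.4f %.4f)\n"%(np.degrees(a),*n))
E
```

```text
[ 0.51577018 -0.14425179  0.13073981] [-0.38006567 -0.8823588  -1.79631781] [[-0.441, 0.898, 0.0], [0.898, 0.441, -0.0], [-0.0, 0.0, -1.0]]
83.96121961925321 0.03393652881734737
0.071 -0.073 0 0; 0.038 -0.092 0 0; 0.027 -0.095 0 0; 0.016 -0.098 0 0; 0.005 -0.099 0 0;  # 116 end (0.4966 -0.1467)
-0.006 -0.099 0 0; -0.017 -0.098 0 0; -0.028 -0.095 0 0; -0.039 -0.091 0 0; -0.049 -0.086 0 0;  # 149 end (0.4822 -0.1600)
-0.058 -0.080 0 0; -0.067 -0.073 0 0; -0.075 -0.065 0 0; -0.082 -0.056 0 0; -0.088 -0.046 0 0;  # 181 end (0.4772 -0.1789)
-0.092 -0.036 0 0; -0.096 -0.026 0 0; -0.098 -0.015 0 0; -0.099 -0.003 0 0; -0.099 0.008 0 0;  # 214 end (0.4832 -0.1976)
-0.097 0.019 0 0; -0.095 0.030 0 0; -0.091 0.040 0 0; -0.085 0.050 0 0; -0.079 0.060 0 0;  # 246 end (0.4982 -0.2101)
-0.072 0.068 0 0; -0.064 0.076 0 0; -0.055 0.083 0 0; -0.045 0.088 0 0; -0.035 0.093 0 0;  # 279 end (0.5177 -0.2126)
-0.024 0.096 0 0; -0.013 0.098 0 0; -0.002 0.099 0 0; 0.010 0.099 0 0; 0.021 0.097 0 0;  # 311 end (0.5354 -0.2042)
0.032 0.094 0 0; 0.042 0.090 0 0; 0.052 0.085 0 0; 0.061 0.078 0 0; 0.070 0.071 0 0;  # 344 end (0.5458 -0.1877)
0.077 0.062 0 0; 0.084 0.053 0 0; 0.089 0.043 0 0; 0.094 0.033 0 0; 0.097 0.022 0 0;  # 376 end (0.5458 -0.1681)
0.099 0.011 0 0; 0.099 -0.000 0 0; 0.099 -0.011 0 0; 0.097 -0.022 0 0; 0.093 -0.033 0 0;  # 409 end (0.5352 -0.1516)
0.089 -0.044 0 0; 0.084 -0.053 0 0; 0.077 -0.063 0 0; 0.069 -0.071 0 0; 0.061 -0.078 0 0;  # 441 end (0.5174 -0.1434)
0.052 -0.085 0 0; 0.042 -0.090 0 0; 0.031 -0.094 0 0; 0.021 -0.097 0 0; 0.009 -0.099 0 0;  # 474 end (0.4980 -0.1460)
```

Call:
carry_out(
  plan="0 0 0.02 0;0 0 0 0",
)

```text
time: 6.3
eef_pos: [0.5157, -0.1442, 0.1298]
eef_rot: [-1.661, -2.666, 0.0]
contact_force: [0.1, -0.7, -3.0]
finger_gap: 0.259
grip_force: 58.5
```

Call:
carry_out(
  plan="0 0 0.02 0;0 0 0 0",
)

```text
time: 6.5
eef_pos: [0.5157, -0.1442, 0.129]
eef_rot: [-1.661, -2.666, 0.0]
contact_force: [0.6, -0.2, -1.9]
finger_gap: 0.261
grip_force: 58.5
```

Not touching yet.

Call:
carry_out(
  plan="0 0 0.02 0;0 0 0 0",
)

```text
time: 6.7
eef_pos: [0.5157, -0.1442, 0.1282]
eef_rot: [-1.661, -2.666, 0.0]
contact_force: [0.3, -0.8, -2.2]
finger_gap: 0.261
grip_force: 58.5
```

Call:
carry_out(
  plan="0 0 0.02 0;0 0 0 0",
)

```text
time: 6.9
eef_pos: [0.5159, -0.1443, 0.1278]
eef_rot: [1.661, 2.666, -0.0]
contact_force: [-1.5, -0.4, 0.3]
finger_gap: 0.258
grip_force: 59.1
```

Call:
carry_out(
  plan="0 0 0.02 0;0 0 0 0",
)

```text
time: 7.1
eef_pos: [0.516, -0.1444, 0.1276]
eef_rot: [1.661, 2.666, -0.0]
contact_force: [-2.3, 0.6, 5.9]
finger_gap: 0.256
grip_force: 59.8
```

Contact is at the expected height with about 8 N. I slide round in 4 mm hops, reading the force after each one.

Call:
carry_out(
  plan="0.071 -0.073 0 0;0 0 0 0",
)

```text
time: 7.3
eef_pos: [0.513, -0.1434, 0.1277]
eef_rot: [1.659, 2.664, 0.001]
contact_force: [1.9, -0.5, 4.2]
finger_gap: 0.264
grip_force: 59.1
```

Call:
carry_out(
  plan="0.038 -0.092 0 0;0 0 0 0",
)

```text
time: 7.5
eef_pos: [0.5087, -0.1437, 0.1275]
eef_rot: [1.66, 2.664, 0.001]
contact_force: [2.0, -0.6, 6.4]
finger_gap: 0.263
grip_force: 59.3
```

Call:
carry_out(
  plan="0.027 -0.095 0 0;0 0 0 0",
)

```text
time: 7.7
eef_pos: [0.5046, -0.1443, 0.1275]
eef_rot: [1.66, 2.665, 0.001]
contact_force: [1.6, 0.8, 7.7]
finger_gap: 0.26
grip_force: 59.5
```

Call:
carry_out(
  plan="0.016 -0.098 0 0;0 0 0 0",
)

```text
time: 7.9
eef_pos: [0.5008, -0.1454, 0.1275]
eef_rot: [1.66, 2.665, 0.001]
contact_force: [1.5, -0.1, 7.9]
finger_gap: 0.257
grip_force: 59.5
```

Call:
carry_out(
  plan="0.005 -0.099 0 0;0 0 0 0",
)

```text
time: 8.1
eef_pos: [0.4972, -0.1469, 0.1275]
eef_rot: [1.66, 2.665, 0.001]
contact_force: [1.7, 1.1, 7.6]
finger_gap: 0.259
grip_force: 59.5
```

Steady at about 10 N and tracking the circle well, so I continue.

Call:
carry_out(
  plan="-0.006 -0.099 0 0;0 0 0 0",
)

```text
time: 8.3
eef_pos: [0.4937, -0.1487, 0.1275]
eef_rot: [1.66, 2.665, 0.002]
contact_force: [1.4, 1.1, 7.4]
finger_gap: 0.259
grip_force: 59.5
```

Call:
carry_out(
  plan="-0.017 -0.098 0 0;0 0 0 0",
)

```text
time: 8.5
eef_pos: [0.4905, -0.1509, 0.1275]
eef_rot: [1.66, 2.665, 0.002]
contact_force: [2.2, 0.7, 8.0]
finger_gap: 0.262
grip_force: 59.5
```

Call:
carry_out(
  plan="-0.028 -0.095 0 0;0 0 0 0",
)

```text
time: 8.7
eef_pos: [0.4875, -0.1534, 0.1275]
eef_rot: [1.66, 2.666, 0.003]
contact_force: [2.3, 1.6, 8.1]
finger_gap: 0.261
grip_force: 59.5
```

Call:
carry_out(
  plan="-0.039 -0.091 0 0;0 0 0 0",
)

```text
time: 8.9
eef_pos: [0.485, -0.1562, 0.1275]
eef_rot: [1.66, 2.666, 0.003]
contact_force: [0.8, 1.4, 8.3]
finger_gap: 0.26
grip_force: 59.5
```

Call:
carry_out(
  plan="-0.049 -0.086 0 0;0 0 0 0",
)

```text
time: 9.1
eef_pos: [0.4827, -0.1593, 0.1275]
eef_rot: [1.66, 2.666, 0.004]
contact_force: [0.7, 2.0, 8.9]
finger_gap: 0.262
grip_force: 59.5
```

Call:
carry_out(
  plan="-0.058 -0.080 0 0;0 0 0 0",
)

```text
time: 9.3
eef_pos: [0.4808, -0.1625, 0.1274]
eef_rot: [1.66, 2.667, 0.005]
contact_force: [1.5, 4.1, 9.2]
finger_gap: 0.263
grip_force: 59.6
```

Call:
carry_out(
  plan="-0.067 -0.073 0 0;0 0 0 0",
)

```text
time: 9.5
eef_pos: [0.4793, -0.166, 0.1274]
eef_rot: [-1.66, -2.667, -0.005]
contact_force: [1.4, 3.0, 9.1]
finger_gap: 0.259
grip_force: 59.6
```

Call:
carry_out(
  plan="-0.075 -0.065 0 0;0 0 0 0",
)

```text
time: 9.7
eef_pos: [0.4781, -0.1695, 0.1274]
eef_rot: [-1.66, -2.666, -0.006]
contact_force: [1.1, 4.2, 10.6]
finger_gap: 0.262
grip_force: 59.7
```

Call:
carry_out(
  plan="-0.082 -0.056 -0.006 0;0 0 0 0",
)

```text
time: 9.9
eef_pos: [0.4772, -0.1734, 0.1274]
eef_rot: [-1.66, -2.666, -0.005]
contact_force: [0.2, 3.4, 10.6]
finger_gap: 0.264
grip_force: 59.6
```

Call:
carry_out(
  plan="-0.088 -0.046 0 0;0 0 0 0",
)

```text
time: 10.1
eef_pos: [0.4769, -0.1769, 0.1274]
eef_rot: [-1.659, -2.665, -0.006]
contact_force: [0.6, 5.0, 11.3]
finger_gap: 0.26
grip_force: 59.7
```

Call:
carry_out(
  plan="-0.092 -0.036 0 0;0 0 0 0",
)

```text
time: 10.3
eef_pos: [0.4773, -0.1815, 0.1272]
eef_rot: [-1.66, -2.666, -0.004]
contact_force: [0.7, 3.5, 9.1]
finger_gap: 0.258
grip_force: 59.2
```

Call:
carry_out(
  plan="-0.096 -0.026 0 0;0 0 0 0",
)

```text
time: 10.5
eef_pos: [0.4777, -0.1847, 0.1272]
eef_rot: [-1.659, -2.665, -0.006]
contact_force: [-0.3, 5.0, 11.1]
finger_gap: 0.263
grip_force: 59.7
```

Call:
carry_out(
  plan="-0.098 -0.015 0 0;0 0 0 0",
)

```text
time: 10.7
eef_pos: [0.4787, -0.1885, 0.127]
eef_rot: [-1.659, -2.664, -0.005]
contact_force: [-0.7, 4.9, 9.4]
finger_gap: 0.263
grip_force: 59.5
```

Call:
carry_out(
  plan="-0.099 -0.003 0 0;0 0 0 0",
)

```text
time: 10.9
eef_pos: [0.4799, -0.1918, 0.1269]
eef_rot: [-1.658, -2.664, -0.005]
contact_force: [-1.0, 5.9, 7.9]
finger_gap: 0.262
grip_force: 59.4
```

Call:
carry_out(
  plan="-0.099 0.008 0 0;0 0 0 0",
)

```text
time: 11.1
eef_pos: [0.4812, -0.1946, 0.1268]
eef_rot: [-1.657, -2.662, -0.005]
contact_force: [-2.6, 5.9, 11.1]
finger_gap: 0.258
grip_force: 59.9
```

Call:
carry_out(
  plan="-0.097 0.019 0 0;0 0 0 0",
)

```text
time: 11.3
eef_pos: [0.4835, -0.1984, 0.1266]
eef_rot: [-1.657, -2.662, -0.003]
contact_force: [-2.5, 4.1, 8.6]
finger_gap: 0.26
grip_force: 59.8
```

Drag is rising and z is creeping down, so the handle may be slipping or tilting between the pads. I'll look.

```bash
python3 - <<'E'
from h import *
import pickle
W=snapshot("wrist");pickle.dump(W,open("w3.pkl","wb"))
p=state();e=p["eef_pos"];print(e,p["contact_force"])
for z in(.0421,-.0229+.0): pass
print("pred top",proj(W,e+[0,0,.0421]),"pred collar bottom",proj(W,e+[0,0,-.0279]),"nose",proj(W,e+[0,0,-.0529]))
W2=pickle.load(open("w2.pkl","rb"))[0]
cv2.imwrite("pics/w3.png",np.hstack([x["pixels"][150:384,140:370] for x in(W2,W)])[:,:,::-1].repeat(1,0))
E
```

```text
[ 0.48354789 -0.1984446   0.12662387] [-1.80279645  4.22377552  9.3959981 ]
pred top (np.float64(256.8347095928586), np.float64(300.9567893006156)) pred collar bottom (np.float64(256.24077004873254), np.float64(225.20695387068912)) nose (np.float64(256.1203758960227), np.float64(209.85212972287442))
```

View pics/w3.png

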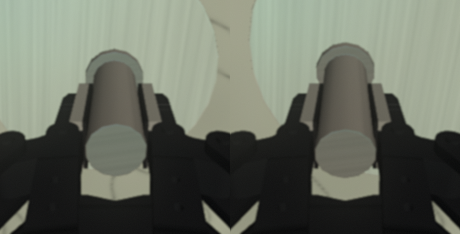

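The handle tilted about 0.1 rad, with the nose lagging roughly 6 mm toward tool +x. I'll right it by loosening the grip and moving back 6 mm over the nose, then grip hard and press lighter.

Call:
carry_out(
  plan="0 0 -0.004 0;0 0 0 0;0 0 0 0",
  grip_force=25,
)

```text
time: 11.65
eef_pos: [0.4835, -0.1984, 0.1267]
eef_rot: [-1.658, -2.663, -0.003]
contact_force: [-1.9, 4.5, 8.1]
finger_gap: 0.261
grip_force: 59.7
```

Call:
carry_out(
  plan="0.04 0 0 0;0.04 0 0 0;0.04 0 0 0;0.03 0 0 0;0 0 0 0",
)

```text
time: 12.15
eef_pos: [0.4826, -0.1956, 0.127]
eef_rot: [-1.661, -2.666, 0.002]
contact_force: [-0.5, -2.9, 1.3]
finger_gap: 0.261
grip_force: 58.9
```

```bash
python3 - <<'E'
from h import *
import pickle
W=snapshot("wrist");pickle.dump(W,open("w4.pkl","wb"))
p=state();e=p["eef_pos"];print(e,p["contact_force"])
W2=pickle.load(open("w2.pkl","rb"))[0];W3=pickle.load(open("w3.pkl","rb"))
cv2.imwrite("pics/w4.png",np.hstack([x["pixels"][170:340,200:310] for x in(W2,W3,W)])[:,:,::-1].repeat(2,0).repeat(2,1))
E
```

```text
[ 0.48263007 -0.1955557   0.12698149] [ 1.02307619 -3.29658971  2.08933509]
```

View pics/w4.png

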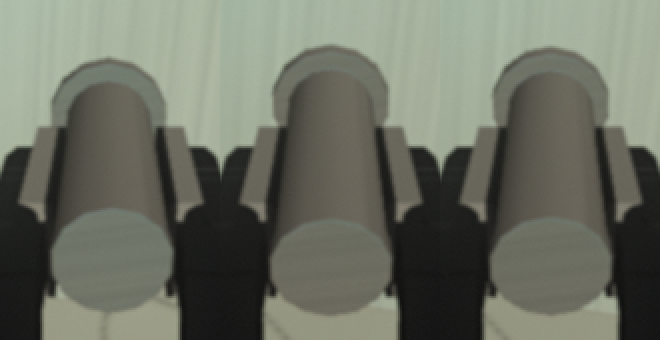

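The tilt is about 0.065 rad, so the nose is roughly 4.5 mm ahead along tool +x, and the force is down to 4.6 N. I'll clamp harder, carry this offset through the path, and right the handle once the socket holds the nose.

Call:
carry_out(
  plan="0 0 0 0;0 0 0 0",
  grip_force=120,
)

```text
time: 12.4
eef_pos: [0.4827, -0.1956, 0.1271]
eef_rot: [-1.661, -2.666, 0.001]
contact_force: [-1.3, -2.8, 2.8]
finger_gap: 0.249
grip_force: 117.1
```

```bash
cat > path.py <<'E'
from h import *
import sys
off=float(sys.argv[1]);n=int(sys.argv[2]);rad=float(sys.argv[3]) if len(sys.argv)>3 else .035
p=state();R=cv2.Rodrigues(p["eef_rot"])[0][:2,:2];print(p["eef_pos"].round(4),p["contact_force"].round(1))
c=np.array([.5122,-.178]);q=p["eef_pos"][:2]+R@[off,0];d=q-c;a0=np.degrees(np.arctan2(d[1],d[0]));print(a0,np.hypot(*d))
for i in range(1,n+1):
    a=np.radians(a0+6.5*i);m=c+rad*np.array([np.cos(a),np.sin(a)]);t=R.T@(m-q)/.04;q=m
    print("%.3f %.3f"%tuple(t),"| %.0f"%np.degrees(a), (m-R@[off,0]).round(4))
E
python3 path.py .0045 30
```

```text
[ 0.4827 -0.1956  0.1271] [-1.3 -2.8  2.8]
-156.735511124987 0.03423608845852569
-0.098 -0.018 | -150 [ 0.4838 -0.1994]
-0.099 0.012 | -144 [ 0.486  -0.2027]
-0.097 0.023 | -137 [ 0.4885 -0.2058]
-0.093 0.034 | -131 [ 0.4913 -0.2086]
-0.089 0.044 | -124 [ 0.4945 -0.211 ]
-0.083 0.054 | -118 [ 0.4979 -0.213 ]
-0.077 0.063 | -111 [ 0.5015 -0.2147]
-0.069 0.071 | -105 [ 0.5053 -0.2159]
-0.061 0.079 | -98 [ 0.5092 -0.2167]
-0.051 0.085 | -92 [ 0.5131 -0.217 ]
-0.041 0.090 | -85 [ 0.5171 -0.2169]
-0.031 0.094 | -79 [ 0.521  -0.2164]
-0.020 0.097 | -72 [ 0.5249 -0.2154]
-0.009 0.099 | -66 [ 0.5286 -0.2139]
0.002 0.099 | -59 [ 0.5321 -0.2121]
0.014 0.098 | -53 [ 0.5354 -0.2099]
0.025 0.096 | -46 [ 0.5384 -0.2073]
0.035 0.093 | -40 [ 0.5411 -0.2044]
0.046 0.088 | -33 [ 0.5435 -0.2012]
0.055 0.082 | -27 [ 0.5454 -0.1978]
0.064 0.076 | -20 [ 0.547  -0.1941]
0.072 0.068 | -14 [ 0.5482 -0.1903]
0.080 0.059 | -7 [ 0.5489 -0.1864]
0.086 0.050 | -1 [ 0.5492 -0.1825]
0.091 0.040 | 6 [ 0.549  -0.1785]
0.095 0.029 | 12 [ 0.5484 -0.1746]
0.098 0.018 | 19 [ 0.5473 -0.1708]
0.099 0.007 | 25 [ 0.5458 -0.1671]
0.099 -0.004 | 32 [ 0.5439 -0.1636]
0.098 -0.015 | 38 [ 0.5417 -0.1604]
```

Call:
carry_out(
  plan="-0.098 -0.018 0 0;0 0 0 0",
)

```text
time: 12.6
eef_pos: [0.4832, -0.197, 0.1268]
eef_rot: [-1.658, -2.664, -0.006]
contact_force: [-2.5, 2.5, 7.6]
finger_gap: 0.246
grip_force: 117.0
```

Call:
carry_out(
  plan="-0.099 0.012 0 0;0 0 0 0",
)

```text
time: 12.8
eef_pos: [0.4848, -0.1995, 0.1268]
eef_rot: [-1.657, -2.663, -0.007]
contact_force: [-4.1, 3.8, 9.5]
finger_gap: 0.246
grip_force: 117.0
```

Call:
carry_out(
  plan="-0.097 0.023 0 0;0 0 0 0",
)

```text
time: 13.0
eef_pos: [0.4872, -0.2024, 0.1268]
eef_rot: [-1.657, -2.662, -0.007]
contact_force: [-2.9, 3.8, 9.7]
finger_gap: 0.248
grip_force: 117.0
```

Call:
carry_out(
  plan="-0.093 0.034 0 0;0 0 0 0",
)

```text
time: 13.2
eef_pos: [0.4899, -0.2052, 0.1267]
eef_rot: [-1.657, -2.662, -0.006]
contact_force: [-3.1, 3.6, 9.8]
finger_gap: 0.252
grip_force: 117.2
```

Call:
carry_out(
  plan="-0.089 0.044 0 0;0 0 0 0",
)

```text
time: 13.4
eef_pos: [0.4929, -0.2077, 0.1267]
eef_rot: [-1.656, -2.662, -0.006]
contact_force: [-4.3, 5.5, 9.5]
finger_gap: 0.25
grip_force: 117.3
```

Call:
carry_out(
  plan="-0.083 0.054 0 0;0 0 0 0",
)

```text
time: 13.6
eef_pos: [0.496, -0.2099, 0.1267]
eef_rot: [-1.656, -2.662, -0.004]
contact_force: [-4.1, 4.1, 10.0]
finger_gap: 0.249
grip_force: 117.5
```

Call:
carry_out(
  plan="-0.077 0.063 -0.01 0;0 0 0 0",
)

```text
time: 13.8
eef_pos: [0.5006, -0.2124, 0.127]
eef_rot: [-1.658, -2.663, -0.004]
contact_force: [-2.6, 2.0, 5.7]
finger_gap: 0.245
grip_force: 117.1
```

Call:
carry_out(
  plan="-0.069 0.071 0 0;0 0 0 0",
)

```text
time: 14.0
eef_pos: [0.5039, -0.2136, 0.1269]
eef_rot: [-1.658, -2.663, -0.003]
contact_force: [-4.2, 1.6, 6.6]
finger_gap: 0.246
grip_force: 117.3
```

Call:
carry_out(
  plan="-0.061 0.079 0 0;0 0 0 0",
)

```text
time: 14.2
eef_pos: [0.5079, -0.2146, 0.1269]
eef_rot: [-1.658, -2.663, -0.003]
contact_force: [-2.6, 1.8, 7.0]
finger_gap: 0.25
grip_force: 117.4
```

Call:
carry_out(
  plan="-0.051 0.085 0 0;0 0 0 0",
)

```text
time: 14.4
eef_pos: [0.512, -0.2151, 0.127]
eef_rot: [-1.658, -2.663, -0.002]
contact_force: [-2.8, 1.6, 6.1]
finger_gap: 0.247
grip_force: 117.4
```

Call:
carry_out(
  plan="-0.041 0.090 0 0;0 0 0 0",
)

```text
time: 14.6
eef_pos: [0.516, -0.2152, 0.127]
eef_rot: [-1.658, -2.663, -0.002]
contact_force: [-3.2, 1.2, 5.6]
finger_gap: 0.25
grip_force: 117.4
```

Call:
carry_out(
  plan="-0.031 0.094 0 0;0 0 0 0",
)

```text
time: 14.8
eef_pos: [0.52, -0.2149, 0.127]
eef_rot: [-1.659, -2.664, -0.001]
contact_force: [-2.0, 0.2, 4.7]
finger_gap: 0.247
grip_force: 117.2
```

Call:
carry_out(
  plan="-0.020 0.097 0 0;0 0 0 0",
)

```text
time: 15.0
eef_pos: [0.524, -0.214, 0.127]
eef_rot: [-1.659, -2.664, -0.001]
contact_force: [-1.7, 1.0, 3.7]
finger_gap: 0.247
grip_force: 117.3
```

Call:
carry_out(
  plan="-0.009 0.099 0.004 0;0 0 0 0",
)

```text
time: 15.2
eef_pos: [0.5279, -0.2129, 0.127]
eef_rot: [-1.66, -2.665, -0.0]
contact_force: [-2.3, 0.7, 5.3]
finger_gap: 0.247
grip_force: 117.3
```

Call:
carry_out(
  plan="0.002 0.099 0 0;0 0 0 0",
)

```text
time: 15.4
eef_pos: [0.5318, -0.2113, 0.1271]
eef_rot: [-1.66, -2.665, -0.0]
contact_force: [-1.2, 0.0, 4.1]
finger_gap: 0.247
grip_force: 117.4
```

Call:
carry_out(
  plan="0.014 0.098 0 0;0 0 0 0",
)

```text
time: 15.6
eef_pos: [0.5354, -0.2092, 0.1271]
eef_rot: [-1.66, -2.666, -0.001]
contact_force: [-2.5, -0.9, 4.1]
finger_gap: 0.252
grip_force: 117.5
```

Call:
carry_out(
  plan="0.025 0.096 0 0;0 0 0 0",
)

```text
time: 15.8
eef_pos: [0.5389, -0.2066, 0.1271]
eef_rot: [-1.661, -2.667, -0.001]
contact_force: [-1.7, -0.2, 2.4]
finger_gap: 0.248
grip_force: 117.5
```

Call:
carry_out(
  plan="0.035 0.093 0.004 0;0 0 0 0",
)

```text
time: 16.0
eef_pos: [0.5419, -0.2037, 0.1271]
eef_rot: [1.66, 2.667, 0.001]
contact_force: [-1.2, -0.8, 3.3]
finger_gap: 0.247
grip_force: 117.7
```

Call:
carry_out(
  plan="0.046 0.088 0 0;0 0 0 0",
)

```text
time: 16.2
eef_pos: [0.5444, -0.2004, 0.1272]
eef_rot: [1.66, 2.666, 0.002]
contact_force: [-0.3, 0.2, 2.7]
finger_gap: 0.248
grip_force: 117.6
```

Call:
carry_out(
  plan="0.055 0.082 0 0;0 0 0 0",
)

```text
time: 16.4
eef_pos: [0.5462, -0.1969, 0.1272]
eef_rot: [1.66, 2.667, 0.002]
contact_force: [-0.6, -1.2, 1.3]
finger_gap: 0.248
grip_force: 117.5
```

Call:
carry_out(
  plan="0.064 0.076 0.01 0;0 0 0 0",
)

```text
time: 16.6
eef_pos: [0.5478, -0.1937, 0.1271]
eef_rot: [1.66, 2.666, 0.0]
contact_force: [-1.1, -2.9, 4.0]
finger_gap: 0.248
grip_force: 117.5
```

Call:
carry_out(
  plan="0.072 0.068 0 0;0 0 0 0",
)

```text
time: 16.8
eef_pos: [0.549, -0.1898, 0.1271]
eef_rot: [1.66, 2.666, 0.001]
contact_force: [-1.1, -2.9, 4.5]
finger_gap: 0.249
grip_force: 117.5
```

Call:
carry_out(
  plan="0.080 0.059 0.003 0;0 0 0 0",
)

```text
time: 17.0
eef_pos: [0.5498, -0.1858, 0.1271]
eef_rot: [1.66, 2.666, 0.001]
contact_force: [0.4, -2.0, 5.5]
finger_gap: 0.246
grip_force: 117.5
```

Call:
carry_out(
  plan="0.086 0.050 0.003 0;0 0 0 0",
)

```text
time: 17.2
eef_pos: [0.5502, -0.1819, 0.127]
eef_rot: [1.66, 2.666, 0.001]
contact_force: [-0.4, -2.8, 6.3]
finger_gap: 0.249
grip_force: 117.5
```

Call:
carry_out(
  plan="0.091 0.040 0.003 0;0 0 0 0",
)

```text
time: 17.4
eef_pos: [0.5493, -0.1769, 0.1261]
eef_rot: [-1.66, -2.666, -0.004]
contact_force: [0.7, 0.2, -1.7]
finger_gap: 0.25
grip_force: 117.4
```

Call:
carry_out(
  plan="0.095 0.029 0.003 0;0 0 0 0",
)

```text
time: 17.6
eef_pos: [0.5474, -0.1725, 0.125]
eef_rot: [-1.658, -2.664, -0.002]
contact_force: [-0.3, 0.3, -3.2]
finger_gap: 0.249
grip_force: 117.4
```

It has dropped: the force vanished and z fell 2 mm. I press down in small steps.

Call:
carry_out(
  plan="0 0 0.02 0;0 0 0 0",
)

```text
time: 17.8
eef_pos: [0.5482, -0.1738, 0.1249]
eef_rot: [-1.66, -2.665, -0.0]
contact_force: [-0.6, 0.2, -2.1]
finger_gap: 0.244
grip_force: 117.4
```

Call:
carry_out(
  plan="0 0 0.02 0;0 0 0 0",
)

```text
time: 18.0
eef_pos: [0.5485, -0.1742, 0.1245]
eef_rot: [-1.661, -2.666, -0.0]
contact_force: [-1.7, 0.8, -2.2]
finger_gap: 0.248
grip_force: 117.4
```

Call:
carry_out(
  plan="0 0 0.02 0;0 0 0 0",
)

```text
time: 18.2
eef_pos: [0.5487, -0.1743, 0.1238]
eef_rot: [1.661, 2.666, 0.0]
contact_force: [0.5, 0.4, -2.7]
finger_gap: 0.243
grip_force: 117.4
```

Call:
carry_out(
  plan="0 0 0.025 0;0 0 0 0",
)

```text
time: 18.4
eef_pos: [0.5488, -0.1741, 0.1229]
eef_rot: [1.661, 2.666, 0.001]
contact_force: [-0.3, 0.6, -2.4]
finger_gap: 0.247
grip_force: 117.4
```

Call:
carry_out(
  plan="0 0 0.025 0;0 0 0 0",
)

```text
time: 18.6
eef_pos: [0.5488, -0.1741, 0.1219]
eef_rot: [1.661, 2.666, 0.001]
contact_force: [0.7, 1.3, -1.2]
finger_gap: 0.245
grip_force: 117.4
```

Call:
carry_out(
  plan="0 0 0.025 0;0 0 0 0",
)

```text
time: 18.8
eef_pos: [0.5488, -0.174, 0.1209]
eef_rot: [1.661, 2.667, 0.001]
contact_force: [1.1, 1.6, -2.3]
finger_gap: 0.246
grip_force: 117.4
```

Call:
carry_out(
  plan="0 0 0.025 0;0 0 0 0",
)

```text
time: 19.0
eef_pos: [0.5488, -0.174, 0.1198]
eef_rot: [1.661, 2.667, 0.001]
contact_force: [1.2, 1.0, -2.1]
finger_gap: 0.249
grip_force: 117.4
```

Call:
carry_out(
  plan="0 0 0.025 0;0 0 0.025 0;0 0 0 0",
)

```text
time: 19.3
eef_pos: [0.5487, -0.174, 0.1178]
eef_rot: [-1.661, -2.667, -0.001]
contact_force: [1.6, 4.1, -1.7]
finger_gap: 0.251
grip_force: 117.5
```

Call:
carry_out(
  plan="0 0 0.025 0;0 0 0.025 0;0 0 0 0",
)

```text
time: 19.6
eef_pos: [0.5487, -0.1739, 0.1158]
eef_rot: [-1.661, -2.667, -0.001]
contact_force: [1.7, 4.4, -0.2]
finger_gap: 0.255
grip_force: 117.6
```

Call:
carry_out(
  plan="0 0 0.025 0;0 0 0.025 0;0 0 0 0",
)

```text
time: 19.9
eef_pos: [0.5487, -0.1739, 0.1138]
eef_rot: [-1.661, -2.667, -0.001]
contact_force: [2.7, 5.1, 0.3]
finger_gap: 0.249
grip_force: 117.7
```

Call:
carry_out(
  plan="0.02 0.025 0 0;0 0 0 0",
)

```text
time: 20.1
eef_pos: [0.5487, -0.1735, 0.1136]
eef_rot: [-1.661, -2.666, 0.002]
contact_force: [-0.6, 1.8, 0.5]
finger_gap: 0.248
grip_force: 117.6
```

Call:
carry_out(
  plan="0 0 0.025 0;0 0 0.025 0;0 0 0 0",
)

```text
time: 20.4
eef_pos: [0.5488, -0.1734, 0.1115]
eef_rot: [-1.661, -2.666, 0.001]
contact_force: [0.5, 1.6, -1.9]
finger_gap: 0.25
grip_force: 117.6
```

Call:
carry_out(
  plan="0 0 0.025 0;0 0 0.025 0;0 0 0 0",
)

```text
time: 20.7
eef_pos: [0.5489, -0.1732, 0.1096]
eef_rot: [-1.661, -2.666, 0.001]
contact_force: [-0.0, 0.5, -2.1]
finger_gap: 0.25
grip_force: 117.6
```

Call:
carry_out(
  plan="0 0 0.025 0;0 0 0.025 0;0 0 0 0",
)

```text
time: 21.0
eef_pos: [0.549, -0.173, 0.1077]
eef_rot: [-1.661, -2.666, 0.0]
contact_force: [-1.0, 1.2, -1.1]
finger_gap: 0.244
grip_force: 117.7
```

Call:
carry_out(
  plan="0 0 0.025 0;0 0 0.025 0;0 0 0 0",
)

```text
time: 21.3
eef_pos: [0.549, -0.1729, 0.1057]
eef_rot: [-1.661, -2.666, -0.0]
contact_force: [-0.1, 2.0, -1.7]
finger_gap: 0.244
grip_force: 117.6
```

Call:
carry_out(
  plan="0 0 0.025 0;0 0 0.01 0;0 0 0 0",
)

```text
time: 21.6
eef_pos: [0.549, -0.1729, 0.1044]
eef_rot: [-1.661, -2.666, -0.0]
contact_force: [-1.1, 3.8, 0.5]
finger_gap: 0.248
grip_force: 117.7
```

Call:
carry_out(
  plan="0 0 0.015 0;0 0 0 0",
)

```text
time: 21.8
eef_pos: [0.549, -0.1729, 0.1038]
eef_rot: [-1.661, -2.666, -0.0]
contact_force: [-1.5, 3.0, 0.1]
finger_gap: 0.244
grip_force: 117.7
```

Call:
carry_out(
  plan="0.025 0 0.012 0;0 0 0 0",
)

```text
time: 22.0
eef_pos: [0.549, -0.1726, 0.1036]
eef_rot: [1.661, 2.666, -0.001]
contact_force: [-0.7, 2.3, 0.2]
finger_gap: 0.249
grip_force: 117.7
```

Call:
carry_out(
  plan="0 0 0.012 0;0 0 0 0",
)

```text
time: 22.2
eef_pos: [0.549, -0.1726, 0.1035]
eef_rot: [1.661, 2.665, -0.001]
contact_force: [-2.9, 2.4, 4.4]
finger_gap: 0.251
grip_force: 117.7
```

Call:
carry_out(
  plan="0 0 0.012 0;0 0 0 0",
)

```text
time: 22.4
eef_pos: [0.549, -0.1727, 0.1035]
eef_rot: [1.661, 2.665, -0.001]
contact_force: [-3.0, 1.6, 8.2]
finger_gap: 0.251
grip_force: 118.2
```

Call:
carry_out(
  plan="0 0 0.012 0;0 0 0 0",
)

```text
time: 22.6
eef_pos: [0.549, -0.1727, 0.1034]
eef_rot: [1.661, 2.665, -0.001]
contact_force: [-4.7, 2.9, 10.4]
finger_gap: 0.247
grip_force: 118.6
```

Collar contact at about 13 N. I relieve the press and release slowly.

Call:
carry_out(
  plan="0 0 -0.025 0;0 0 0 0",
)

```text
time: 22.8
eef_pos: [0.549, -0.1726, 0.1035]
eef_rot: [1.661, 2.665, -0.001]
contact_force: [-1.7, 1.2, 6.2]
finger_gap: 0.247
grip_force: 118.5
```

Call:
carry_out(
  plan="0 0 0 0;0 0 0 0;0 0 0 0;0 0 0 0;0 0 0 0",
  fingers=60,
  grip_force=20,
)

```text
time: 23.3
eef_pos: [0.5488, -0.1723, 0.1028]
eef_rot: [1.661, 2.666, -0.0]
contact_force: [-0.6, 0.2, -0.7]
finger_gap: 0.699
grip_force: 0.0
```

```bash
python3 - <<'E'
from h import *
W=snapshot("wrist");S=snapshot("scene");p=state();e=p["eef_pos"];print(e,p["contact_force"],p["finger_gap"])
a=W["pixels"][100:384,130:380];b=cv2.resize(S["pixels"][110:220,170:275],(271,284))
cv2.imwrite("pics/f.png",np.hstack([a,b])[:,:,::-1])
for z in(.145,.081):print(proj(W,[e[0],e[1],z]),proj(S,[e[0],e[1],z]))
E
```

```text
[ 0.54874265 -0.17221896  0.10289705] [ 0.33054784 -0.12174065 -0.25558084] 0.7060600585480328
(np.float64(256.88614986284347), np.float64(301.2930558889263)) (np.float64(220.63756233929388), np.float64(174.1160884102093))
(np.float64(256.1820719722767), np.float64(229.13016539066498)) (np.float64(222.79911601587781), np.float64(194.77115931939758))
```

View pics/f.png

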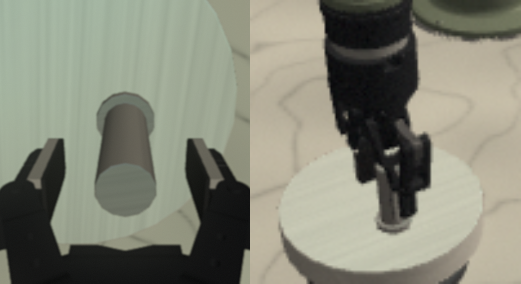

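The handle stands free in the socket, with its collar at wrist (255,215) and the jaws clear on both sides. I retreat straight up and check.

Call:
carry_out(
  plan="0 0 -0.3 0;0 0 -0.7 0;0 0 -0.9 0;0 0 -0.9 0;0 0 -0.3 0",
)

```text
time: 23.9
eef_pos: [0.5507, -0.1731, 0.232]
eef_rot: [1.657, 2.661, 0.001]
contact_force: [0.9, -0.4, 0.6]
finger_gap: 0.7
grip_force: 0.0
```

Call:
carry_out(
  plan="0 0 0 0;0 0 0 0;0 0 0 0",
)

```text
time: 24.2
eef_pos: [0.5477, -0.1717, 0.2252]
eef_rot: [-1.66, -2.664, 0.001]
contact_force: [0.2, -0.0, 0.1]
finger_gap: 0.698
grip_force: 0.0
```

```bash
python3 - <<'E'
from h import *
W=snapshot("wrist");S=snapshot("scene");p=state();e=p["eef_pos"];print(e,p["contact_force"])
a=W["pixels"][60:260,170:350];a=cv2.resize(a,None,fx=2,fy=2);b=cv2.resize(S["pixels"][150:230,185:265],(400,400),interpolation=cv2.INTER_CUBIC)
cv2.imwrite("pics/g.png",np.hstack([a,b])[:,:,::-1])
import pickle;pickle.dump((W,S),open("w5.pkl","wb"))
for z in(.145,.081,.075):print(np.round(proj(W,[.5485,-.1722,z]),1),np.round(proj(S,[.5485,-.1722,z]),1))
E
```

```text
[ 0.5478171  -0.17179909  0.22530349] [ 0.08664355 -0.71765224 -0.29458546]
[256.8 197.2] [220.6 174.1]
[256.5 175. ] [222.8 194.7]
[256.5 173.4] [223.  196.5]
```

View pics/g.png

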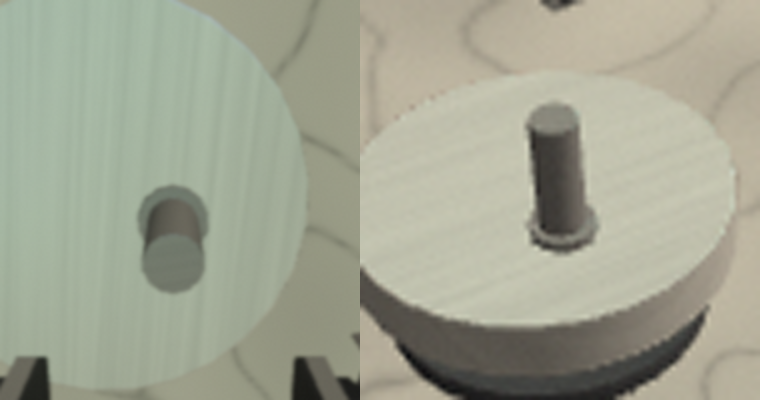

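The scene view has the top at (223.7,173) and the collar at (225.4,196). The wrist view has the top at (256.5,191) and the collar at (256.5,168). Both separations match an upright, fully seated handle, so I'm handing in.

```bash
python3 -c "
from workcell import close_job
print(close_job())"
```

```text
the job is handed in; nothing more can be done
None
```

The handle is out of the block and standing upright in the turntable's socket with its collar down on the face and the gripper clear; the job is handed in, but the hand-in returned no verdict.

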